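# Vent the suction lifter on the orange pane

### The arm

A 6-joint arm with a two-finger parallel gripper is mounted at the origin on the work surface. World frame = base frame: x ahead of the robot, y to its left, z up, the work surface at z = 0. Lengths are in mm, angles in rad, forces in N, time in s.
With the tool pointing down it reaches from about 375 to 975 mm from the base axis. Payload 3.8 kg.
Tool frame: the origin (TCP) lies midway between the tips of the shut fingers; the grasp point (between the pads) lies 19 mm behind it (bot.grip_point_offset is the z of the grasp point in the tool frame, in mm); z points along the fingers, y is the line along which they close (so a half turn about z gives the same grasp; the last joint's range is limited). The gripper opens to 88 mm and grips with 3 to 60 N. Pads are 18 mm wide; open, the fingers measure 123 mm over their backs; the gripper's body (75 mm by 187 mm) begins 45 mm behind the grasp point.
Start: joints at [-1.303, 0.264, 1.604, -0, 1.274, -0.037], TCP at [202.564, -643.884, 238.706] pointing down, gripper open.
Joint ranges: [-2.63, 2.63], [-0.94, 2.18], [0.31, 2.57], [-1.31, 4.45], [0, 2.66], [-2.55, 2.55]. Speed limits (rad/s): [2.57, 2.57, 3.14, 3.14, 3.14, 3.14].

### API

Orientations are given as a unit quaternion [w, x, y, z].
In Python, from rig import bot gives the robot as it stands.
- The arm moves only by the tool move_arm, never from a script. Its argument "steps" is text: rows parted by semicolons, each of 5 numbers parted by spaces: the shift along the tool's x, y, z in m, then the turn about the tool's z in degrees, then the finger opening in m, from 0 to 0.0881. In form: x y z twist claw; .... A call has 1 to 8 rows; each row shifts and turns the commanded pose from where the row before left it, along the tool's axes as they then stand; what a row does not reach is not made up. A row lasts 1/12 s, in which the tool goes at most 41.7 mm and 7.16 degrees, less where a joint would pass 70% of its speed; a pose out of reach is approached as far as the arm can. A call is refused whole if a number of a shift passes 0.0417 or a number of a turn 7.16, either way. A call with a gripper value outside its range is refused whole. The fingers move at their own pace and stop on an object; the grip force is fixed at half the most. Time passes only in rows, so rows that do not move let the fingers close. It gives the time, the measured TCP pose, the force, the opening and the grip force at its end, in the units of the state.
- bot.get_obs(): the state, without advancing time (a new reading comes with each control period).
- bot.camera(name): name is "scene" or "top"; returns a dict with "pixels" (420x560x3 uint8, red, green, blue), "range_z" (420x560 float32, mm along the optical axis (not along the pixel's ray), 0 where there is no reading), "mtx" (3x3 intrinsics, pixels), "dist" ([k1, k2, p1, p2, k3] as OpenCV has them; the pictures are not rectified), "T" (4x4, takes a point from camera to world coordinates). Camera axes: x right, y down, z forward; pixel columns grow to the right and rows downward; lengths in mm; the calibration is good to about 2 mm. A picture is of the moment at which its call begins.
- bot.finish_job(): hands the job in; it is judged then, once.
The state is a dict: "t": time; "qpos": joint angles; "qvel": joint speeds; "joint_efforts": joint torques, N m; "position": TCP position; "eef_rot": TCP orientation; "force": force on the tool from outside, world axes, zero at the start; "ft_torque": the same for the moment, N m; "gripper_width": finger opening in mm; "grasp_force": force on a finger pad.
Only numpy, scipy, OpenCV 4.12 (cv2) and the standard library are available. Lean on these libraries where they do the work, as an engineer would, in place of code of your own. Each camera call takes 0.05 s, during which the arm holds its last target. There are 200 camera calls.

### The job

The suction lifter that is stuck on the orange glass pane has to come off: unscrew the small knurled lock nut of its vent valve (anticlockwise seen from above) all the way up to its stop under the pin's head, then press the freed pin down with the fingertips until you feel it sit firmly on its seat inside and keep it there for about two seconds, so that the air gets in, then let it spring up again and take the hand away. Push firmly but not hard (about 14 N, never more than 17 N), do not lean the slim valve over in its rubber, and leave the other things on the bench and on the pane where they are.

Things in the scene. Friction and masses are not known exactly. Their poses are not given: they have to be found in the camera images.
- pane: orange streaky glass sheet, 320 x 440 x 4 mm, flat on the bench, does not move; origin at the centre of its underside, x along its 320 mm side
- lifter: the lifter to vent, held to the pane by its vacuum (does not move): black rubber pad 200 mm across, blue dish with its top 22 mm above the pane, blue bridge handle 32 mm wide along the lifter's own x (x -80 to +100 mm, top 86 mm above the pane). Origin: centre of its underside, on the pane. The vent valve stands upright at x 0, y +60 mm: 44 mm free between its axis and the handle
- nut_center (a point): centre of the knurled brass lock nut, on the valve's upright axis, 56.5 mm above the pane when screwed down; 12 mm in diameter, 9 mm high (4.5 mm above and below this point). Below it the brass stem is 10.5 mm thick or less for 14 mm; above it stands the steel pin. Climbs with the nut
- lock_nut (a joint): turn of the lock nut, rad: 0 screwed right down (locked; it starts at 0 to 0.35), growing anticlockwise seen from above, 4.0 at its stop under the pin's head. Steep multi-start thread: it climbs 1.25 mm per rad, 5 mm in all. Stiff drag of about 0.04 Nm; it stays where it is left. If turned without being let rise, it draws the pin down instead
- pin_tip (a point): centre of the flat top of the pin's steel head (8 mm in diameter, 5 mm high), 10.2 mm above the nut's top when the nut is down, 5.2 mm when it is up. z points up along the valve. The valve sits in a rubber grommet (pivot 35 mm below the locked nut's centre) and leans about 0.014 rad per newton of side push at the nut; it must not lean over 0.15 rad
- vent_pin (a joint): how far the pin is pressed down, m; 0 is up. A spring returns it (2 N at the top, 5 N when down). It goes down no further than the nut was unscrewed (1.25 mm per rad), and meets its rubber seat somewhere between 1.6 and 4.4 mm: that differs from valve to valve and can only be felt. It vents when pressed on the seat with more than 11 N; over 17 N ruins the seat
- spare_lifter: a second lifter of the same model, 200 mm across, 86 mm high, standing loose on the bare bench to one side; not part of the job; origin at the centre of its underside. Leave it where it is
- tape_gun: hand-held tape dispenser lying on its side, red frame, black grip, tan roll 96 mm across, about 175 x 165 x 57 mm; origin at the underside, on the roll's axis. Leave it where it is
- jar_orange: amber glass jar with an orange cap, 70 mm across, 85 mm high; origin at the centre of its underside. Leave it where it is
- jar_white: green glass jar with a white cap, 70 mm across, 85 mm high; origin at the centre of its underside. Leave it where it is
- glass_cutter: pencil-shaped glass cutter with yellow grip, 127 x 11 x 10 mm, lying on the pane along one edge; origin at its underside near the middle. Leave it where it is
- pliers: glass running pliers with blue grips, 175 x 40 x 12 mm, lying on the pane along the other edge; origin at its underside near the middle. Leave it where it is

How it is judged (in metres and radians):
On the way, in this order (a step that is already met when the one before it is completed fails the run):
1. the lock nut is unscrewed up to its stop (turned at least 3.6 of 4.0 rad) (value of joint lock_nut above 3.6 rad), for 0.2 s.
2. the freed pin is pressed by the fingers on its seat (at least 1.2 mm down, with more than 11 N on its head) for one second (value of joint vent_pin above 0.0012 m and value of joint lock_nut above 3.3 rad and contact force between the fingers and vent_pin_c0 above 11 N), for 1 s.
At the end, for the whole second after the job is handed in: The nut is still unscrewed (at least 3.3 rad), the pin has sprung up again (within 0.6 mm), the valve stands upright (within 0.05 rad), and every other thing is within 15 mm of where it was (value of joint lock_nut above 3.3 rad and value of joint vent_pin below 0.0006 m and angle between pin_tip's own z axis and vertical below 0.05 rad and distance of each of spare_lifter, tape_gun, jar_orange, jar_white, glass_cutter, pliers from where it was at the start of the episode below 0.015 m); the robot touches nothing.
It fails at once if the pin's head was pressed with more than 17 N (contact force between anything else and vent_pin_c0 above 17 N).
It fails at once if the valve was leaned over by more than 0.15 rad (angle between pin_tip's own z axis and vertical above 0.15 rad).
It fails at once if another thing was pushed more than 15 mm away (distance of any of spare_lifter, tape_gun, jar_orange, jar_white, glass_cutter, pliers from where it was at the start of the episode above 0.015 m).
It also fails if it takes over 72 s, if anything falls off the work surface, if the arm or the gripper's body presses on something with over 40 N, if the wrist force passes 120 N, or if a joint passes its speed limit or range.

## Working session

There is one attempt and no reset: what is moved stays moved. The work goes in short steps, Python scripts to look and compute and a tool call to move; the robot and the scene stay as the last step left them, time stands still between calls to the robot, and variables do not carry over. Pictures are saved under pics/ and viewed, at most 10 in all, crops included, and the job is handed in when it is done.

Besides the shell and the picture viewer there is one more tool, called after ">>>" by a JSON object that holds its "fn" and its "kwargs". move_arm: Moves the arm, as the interface text tells. Its arguments: {"type":"object","properties":{"steps":{"type":"string"}},"required":["steps"]}

```bash
mkdir -p pics; ls
python3 - <<'E'
from rig import bot
import cv2,numpy as np
for n in("top","scene"):
    c=bot.camera(n); cv2.imwrite(f"pics/{n}0.png",c["pixels"][:,:,::-1]); np.savez(f"{n}0.npz",**c)
    print(n,c["mtx"].round(1).tolist(),c["dist"],c["T"].round(3).tolist())
print(bot.get_obs())
E
```

```text
pics
top [[423.3, 0.0, 282.5], [0.0, 423.3, 211.5], [0.0, 0.0, 1.0]] [0.01535472 0.         0.         0.         0.        ] [[-0.004, -0.987, 0.163, 316.34], [-1.0, 0.007, 0.019, -15.127], [-0.02, -0.163, -0.986, 1325.729], [0.0, 0.0, 0.0, 1.0]]
scene [[529.1, 0.0, 280.7], [0.0, 529.1, 219.2], [0.0, 0.0, 1.0]] [0.07102205 0.         0.         0.         0.        ] [[-0.734, 0.397, -0.551, 1411.287], [0.679, 0.443, -0.585, 967.149], [0.012, -0.804, -0.595, 1055.674], [0.0, 0.0, 0.0, 1.0]]
{'t': 0.1, 'qpos': array([-1.30287984e+00,  2.64628900e-01,  1.60518272e+00, -1.01752331e-06,
        1.27369502e+00, -3.68869836e-02]), 'qvel': array([ 0.0008917 , -0.00180298, -0.00350804, -0.00061433, -0.00049765,
       -0.00012438]), 'joint_efforts': array([-1.04933166e-03, -5.03621113e+01, -3.58071578e+01,  7.29688955e-02,
        2.33362557e-02, -5.36864206e-05]), 'position': array([ 202.41509331, -643.29235342,  237.57501705]), 'eef_rot': array([-9.50555558e-04,  9.88408840e-01,  1.51812544e-01, -1.10783795e-04]), 'force': array([-0.75790936,  0.39008811,  0.24446631]), 'ft_torque': array([ 0.0134266 ,  0.01349011, -0.0253962 ]), 'grasp_force': 0.0, 'gripper_width': 88.21611678198035}
```

View pics/top0.png

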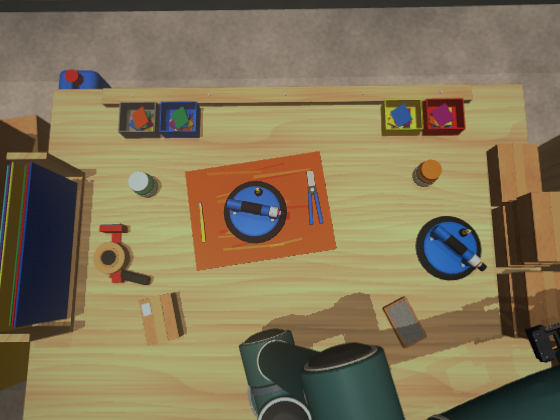

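View pics/scene0.png

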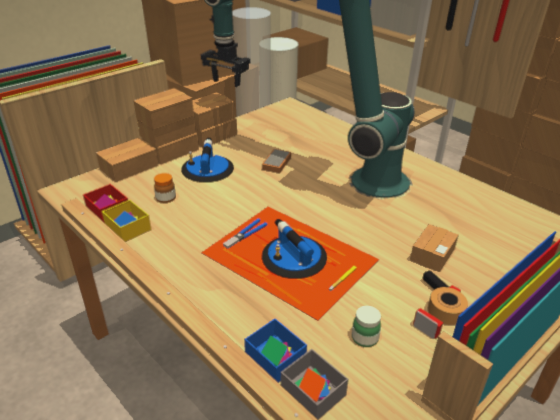

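The top view shows the lifter at about (255,211) on the pane, with its valve at about (258,191), on the side away from the robot. In the scene view the valve is at about (278,247). The spare lifter is at (449,247) in the top view. Next I'll measure the valve in both views.

```bash
cat > h.py <<'E'
import numpy as np,cv2
def ray(c,uv):
    p=cv2.undistortPoints(np.array([[uv]],float),c["mtx"],c["dist"])[0,0]
    d=c["T"][:3,:3]@np.array([p[0],p[1],1]); return c["T"][:3,3],d
def onz(c,uv,z):
    o,d=ray(c,uv); return o+d*(z-o[2])/d[2]
def proj(c,P):
    Ti=np.linalg.inv(c["T"]); r,_=cv2.Rodrigues(Ti[:3,:3])
    return cv2.projectPoints(np.array([P],float),r,Ti[:3,3],c["mtx"],c["dist"])[0][0,0]
def tri(c1,u1,c2,u2):
    A=np.zeros((3,3));b=np.zeros(3)
    for c,u in((c1,u1),(c2,u2)):
        o,d=ray(c,u); d=d/np.linalg.norm(d);M=np.eye(3)-np.outer(d,d);A+=M;b+=M@o
    return np.linalg.solve(A,b)
E
python3 - <<'E'
from h import *
t=np.load("top0.npz");s=np.load("scene0.npz")
im=t["pixels"];h=cv2.cvtColor(im,cv2.COLOR_RGB2HSV)
# black pad + blue dish: non-orange blob in the pane
hu=h[...,0].astype(int)
org=((hu<12)&(h[...,1]>150)&(h[...,2]>100)).astype(np.uint8)
n,l,st,_=cv2.connectedComponentsWithStats(org);k=1+st[1:,4].argmax();m=(l==k).astype(np.uint8)
cs,_=cv2.findContours(m,cv2.RETR_EXTERNAL,2);r=cv2.minAreaRect(max(cs,key=cv2.contourArea));print("pane",r,[onz(t,p,4).round(0).tolist() for p in cv2.boxPoints(r)])
blk=((h[...,2]<60)).astype(np.uint8);blk[:, :215]=0;blk[:,295:]=0;blk[:170]=0;blk[250:]=0
blu=((hu>95)&(hu<125)&(h[...,1]>120)).astype(np.uint8);blu[:, :215]=0;blu[:,292:]=0;blu[:170]=0;blu[250:]=0
ys,xs=np.nonzero(blk|blu);e=cv2.minEnclosingCircle(np.c_[xs,ys].astype(np.float32));print(e,onz(t,e[0],7))
a=cv2.resize(im[175:250,210:300,::-1],None,fx=6,fy=6,interpolation=cv2.INTER_CUBIC)
b=cv2.resize(s["pixels"][210:285,250:340,::-1],None,fx=6,fy=6,interpolation=cv2.INTER_CUBIC)
cv2.imwrite("pics/crop.png",cv2.resize(np.vstack([np.hstack([a[:400,:],])]+[]),None,fx=1,fy=1))
cv2.imwrite("pics/crop2.png",np.hstack([a[:,:400],b[:,:400]]))
E
```

```text
pane ((259.05303955078125, 210.265625), (99.1294174194336, 139.6705780029297), 81.20259094238281) [[667.0, 333.0, 4.0], [734.0, -113.0, 4.0], [417.0, -155.0, 4.0], [353.0, 274.0, 4.0]]
((254.81005859375, 211.768310546875), 31.240142822265625) [534.53472128  97.6737903    7.        ]
```

View pics/crop2.png

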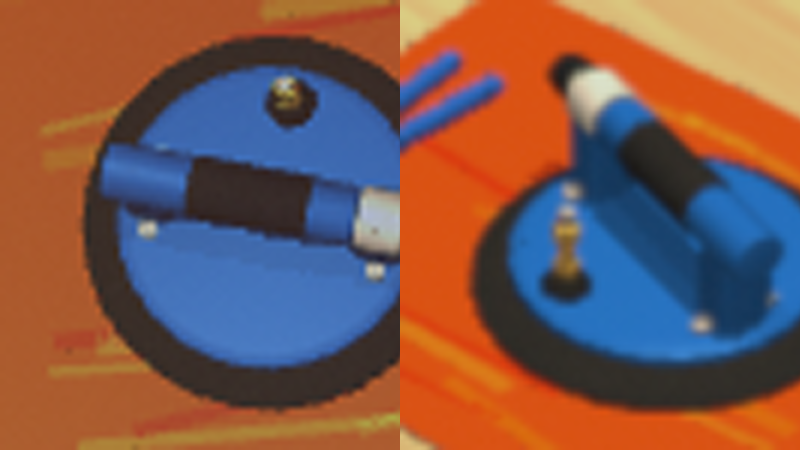

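The crops show the pin head in the top view at about (257.7,189.0) and in the scene view at about (278.3,244.0). The nut in the scene view is at about (277.8,248). The handle slopes about 10° down to the right, and its white end is on the right.

Run:
```python
from h import *
from rig import bot
t=np.load("top0.npz");s=np.load("scene0.npz")
print("tri",tri(t,(257.6,189.0),s,(278.3,244.0)))
print("top z75",onz(t,(257.6,189),75),"scene tip z75",onz(s,(278.3,244),75),"nut60",onz(s,(277.8,248),60.5))
print("handle ends",onz(t,(226.7,202.5),88),onz(t,(275,211.3),88))
from scipy.spatial.transform import Rotation as R
q=bot.get_obs()["eef_rot"];print(R.from_quat(np.r_[q[1:],q[0]]).as_matrix().round(3))
m=s["range_z"]; print(m[244,278],m[248,278],t["range_z"][187:192,255:261])
# obstacle heights top view along path
```

```text
tri [592.01020041  85.10183331  74.53518039]
top z75 [593.03459685  83.89227408  75.        ] scene tip z75 [591.42839773  86.83674265  75.        ] nut60 [592.98701153  86.5503106   60.5       ]
handle ends [549.72347769 174.86079848  88.        ] [522.12451275  30.80199076  88.        ]
[[ 0.954  0.3   -0.001]
 [ 0.3   -0.954  0.002]
 [ 0.    -0.002 -1.   ]]
1634.1213 1548.5917 [[1336.2677 1334.5668 1331.1188 1332.2697 1331.8202    0.    ]
 [1326.6682 1280.9036 1285.1149 1282.1273 1326.5308 1327.1747]
 [1326.2533 1284.4962 1281.2867 1283.5038 1291.0629 1327.6138]
 [1324.7859 1290.4386 1292.5863 1286.7704 1291.6779 1322.1018]
 [1323.8334 1289.1149 1292.2369 1298.1737 1315.043  1321.5927]]
```

The two views agree: the valve axis is at about (592.5, 85.5) and the tip is at z of about 75, which matches the lifter centre plus 60 mm. I'll go above it.

>>> {"fn": "move_arm", "kwargs": {"steps": "0.0246 -0.0241 0 0 0.036;0.0246 -0.0241 0 0 0.036;0.0246 -0.0241 0 0 0.036;0.0246 -0.0241 0 0 0.036;0.0246 -0.0241 0 0 0.036;0.0246 -0.0241 0 0 0.036;0.0246 -0.0241 0 0 0.036;0.0246 -0.0241 0 0 0.036"}}

```text
t: 0.77
position: [332.7, -399.1, 238.2]
eef_rot: [-0.0, 0.988, 0.152, -0.0]
force: [1.1, -1.3, 1.1]
gripper_width: 37.4
grasp_force: 0.0
```

>>> {"fn": "move_arm", "kwargs": {"steps": "0.0246 -0.0241 0 0 0.036;0.0246 -0.0241 0 0 0.036;0.0246 -0.0241 0 0 0.036;0.0246 -0.0241 0 0 0.036;0.0246 -0.0241 0 0 0.036;0.0246 -0.0241 0 0 0.036;0.0246 -0.0241 0 0 0.036;0.0246 -0.0241 0 0 0.036"}}

```text
t: 1.43
position: [462.4, -156.2, 238.4]
eef_rot: [-0.0, 0.988, 0.152, -0.0]
force: [-0.6, -0.3, -0.5]
gripper_width: 35.8
grasp_force: 0.0
```

>>> {"fn": "move_arm", "kwargs": {"steps": "0.0246 -0.0241 0 0 0.036;0.0246 -0.0241 0 0 0.036;0.0246 -0.0241 0 0 0.036;0.0246 -0.0241 0 0 0.036;0.0246 -0.0241 0 0 0.036;0.0246 -0.0241 0 0 0.036;0.0246 -0.0241 0 0 0.036;0.0246 -0.0241 0 0 0.036"}}

```text
t: 2.1
position: [592.3, 86.7, 238.2]
eef_rot: [0.0, 0.988, 0.152, -0.0]
force: [1.0, -0.1, -0.0]
gripper_width: 36.1
grasp_force: 0.0
```

>>> {"fn": "move_arm", "kwargs": {"steps": "0 0 0.015 7 0.036;0 0 0.015 7 0.036;0 0 0.015 7 0.036;0 0 0.015 7 0.036;0 0 0.015 7 0.036;0 0 0.015 7 0.036;0 0 0 0 0.036;0 0 0 0 0.036"}}

```text
t: 2.77
position: [590.9, 84.9, 147.3]
eef_rot: [0.0, 0.978, -0.211, -0.002]
force: [0.6, -0.9, 0.4]
gripper_width: 35.6
grasp_force: 0.0
```

>>> {"fn": "move_arm", "kwargs": {"steps": "0 0 0.02 0 0.036;0 0 0.02 0 0.036;0 0 0.012 0 0.036;0 0 0 0 0.036;0 0 0 0 0.036"}}

```text
t: 3.18
position: [592.0, 85.0, 96.8]
eef_rot: [0.0, 0.977, -0.212, -0.0]
force: [1.0, -0.6, 0.7]
gripper_width: 36.2
grasp_force: 0.0
```

Run:
```python
from h import *
from rig import bot
from scipy.spatial.transform import Rotation as R
cr=[]
for n in("scene","top"):
    c=bot.camera(n);np.savez(n+"1.npz",**c);o=bot.get_obs()
    x,y=(248,195) if n=="scene" else (225,160)
    a=cv2.resize(c["pixels"][y:y+75,x:x+66,::-1],None,fx=6,fy=6,interpolation=cv2.INTER_CUBIC)
    print(n,"tcp px in crop",(proj(c,o["position"])-[x,y])*6+3,"valve tip px",(proj(c,[592.5,85.5,75])-[x,y])*6+3)
    cr.append(a)
q=o["eef_rot"];print(o["position"],o["qpos"].round(3),R.from_quat(np.r_[q[1:],q[0]]).as_matrix().round(3))
cv2.imwrite("pics/close.png",np.hstack(cr))
```

```text
scene tcp px in crop [180.69975248 260.19828059] valve tip px [181.33261409 296.63951576]
top tcp px in crop [192.442068   166.49066572] valve tip px [195.40865605 178.06175665]
[593.25291221  85.14154771  98.17769775] [ 0.101  0.245  1.903 -0.     0.992  2.099] [[ 0.91  -0.415  0.002]
 [-0.415 -0.91   0.   ]
 [ 0.002 -0.001 -1.   ]]
```

View pics/close.png

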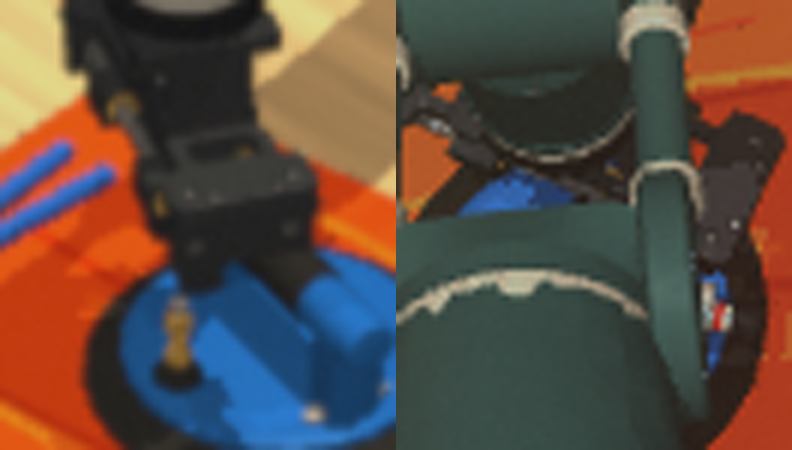

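The pin tip in the scene crop is at (178,298), against a prediction of (181,297), and the gripper's centre is over it within about 1 mm. I'll descend around the nut.

>>> {"fn": "move_arm", "kwargs": {"steps": "0 0 0.007 0 0.036;0 0 0.007 0 0.036;0 0 0.007 0 0.036;0 0 0.007 0 0.036;0 0 0.007 0 0.036;0 0 0.007 0 0.036;0 0 0.008 0 0.036;0 0 0 0 0.036"}}

```text
t: 3.95
position: [590.5, 84.8, 44.3]
eef_rot: [0.001, 0.977, -0.212, -0.002]
force: [-0.4, -1.1, -0.8]
gripper_width: 35.8
grasp_force: 0.0
```

>>> {"fn": "move_arm", "kwargs": {"steps": "0 0 0 0 0.026;0 0 0 0 0.020;0 0 0 0 0.016;0 0 0 0 0.013;0 0 0 0 0.01;0 0 0 0 0.008;0 0 0 0 0.006;0 0 0 0 0.004"}}

```text
t: 4.62
position: [592.9, 85.5, 47.3]
eef_rot: [-0.0, 0.977, -0.212, 0.001]
force: [1.7, 2.8, 2.3]
gripper_width: 10.2
grasp_force: 31.0
```

```bash
python3 -c "
from rig import bot
o=bot.get_obs();print(o)"
```

```text
{'t': 4.6167, 'qpos': array([1.01348031e-01, 3.06897759e-01, 1.93293250e+00, 5.98850806e-04,
       9.00058690e-01, 2.09999252e+00]), 'qvel': array([ 1.42412275e-03, -3.79335184e-05, -3.39983575e-04, -3.19614654e-03,
       -1.73322119e-04,  1.37760446e-03]), 'joint_efforts': array([-1.72074951e+00, -4.49367499e+01, -2.75881970e+01, -7.72359576e-01,
        4.70112842e-01,  8.03954084e-03]), 'position': array([592.92072897,  85.48681916,  47.33195843]), 'eef_rot': array([-4.87286233e-04,  9.77165506e-01, -2.12477746e-01,  7.37084262e-04]), 'force': array([1.74923105, 2.77344675, 2.27822367]), 'ft_torque': array([ 0.49175381, -0.23340529,  0.02592511]), 'grasp_force': 30.995054841041565, 'gripper_width': 10.235177446832662}
```

>>> {"fn": "move_arm", "kwargs": {"steps": "0 0 0 0 0.004"}}

```text
t: 4.7
position: [592.9, 85.4, 47.3]
eef_rot: [-0.0, 0.977, -0.212, 0.001]
force: [1.9, 3.6, 1.5]
gripper_width: 10.1
grasp_force: 31.0
```

>>> {"fn": "move_arm", "kwargs": {"steps": "0 0 0 0 0.004"}}

```text
t: 4.78
position: [592.9, 85.4, 47.3]
eef_rot: [-0.0, 0.977, -0.212, 0.001]
force: [1.9, 2.9, 2.4]
gripper_width: 10.2
grasp_force: 31.0
```

>>> {"fn": "move_arm", "kwargs": {"steps": "0 0 0 -7 0.004;0 0 -0.0002 -7 0.004"}}

```text
t: 4.95
position: [592.7, 85.0, 47.3]
eef_rot: [-0.0, 0.996, -0.089, 0.0]
force: [1.6, 2.6, 1.7]
gripper_width: 10.7
grasp_force: 31.0
```

Run:
```python
from h import *
from rig import bot
c=bot.camera("scene");o=bot.get_obs();print(o["gripper_width"],o["ft_torque"],o["force"],o["position"])
x,y=(245,210)
cv2.imwrite("pics/grip.png",cv2.resize(c["pixels"][y:y+70,x:x+75,::-1],None,fx=8,fy=8,interpolation=cv2.INTER_CUBIC))
for z in(47,56,65,75):print(z,(proj(c,[592.5,85.5,z])-[x,y])*8+4)
```

```text
10.448570718932348 [ 0.40423648 -0.19763634  0.00860935] [1.88244831 2.07785196 1.24668765] [592.66780878  84.96800217  47.34670005]
47 [265.14543169 334.23495256]
56 [265.34699568 315.49661808]
65 [265.54986348 296.63136706]
75 [265.77681879 275.51935434]
```

View pics/grip.png

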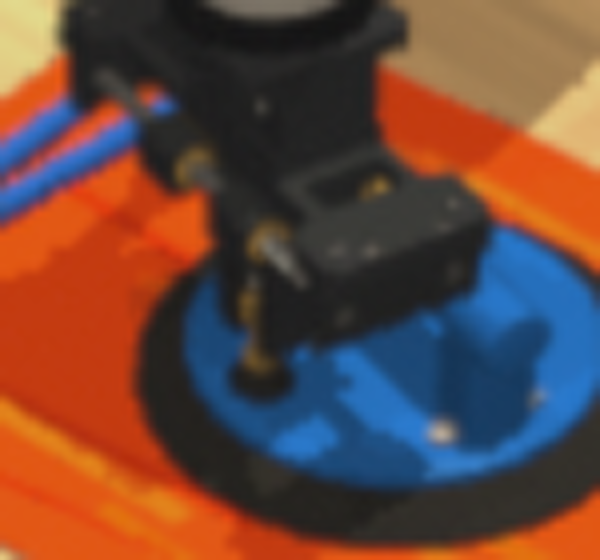

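The nut shows between the fingers at about (250,305) and the stem below it at (260,355), so the valve is centred within about 2 mm. I'll go on turning and watch the moment.

>>> {"fn": "move_arm", "kwargs": {"steps": "0 0 -0.0002 -7 0.004;0 0 -0.0002 -7 0.004;0 0 -0.00015 -7 0.004;0 0 -0.00015 -7 0.004;0 0 -0.00015 -7 0.004;0 0 -0.00015 -7 0.004;0 0 -0.00015 -7 0.004;0 0 -0.00015 -7 0.004"}}

```text
t: 5.67
position: [593.5, 83.9, 48.7]
eef_rot: [0.001, 0.922, 0.388, 0.001]
force: [3.8, -2.3, 2.0]
gripper_width: 10.3
grasp_force: 31.3
```

Run:
```python
from h import *
from rig import bot
o=bot.get_obs();print(o["gripper_width"],o["ft_torque"],o["force"],o["position"],o["qpos"].round(3),o["eef_rot"])
c=bot.camera("scene")
x,y=(245,210)
cv2.imwrite("pics/grip2.png",cv2.resize(c["pixels"][y:y+70,x:x+75,::-1],None,fx=8,fy=8,interpolation=cv2.INTER_CUBIC))
```

```text
10.274386182905364 [-0.31422319 -0.67873077 -0.01799119] [ 3.83101464 -2.32564168  1.9856033 ] [593.46115838  83.91052565  48.72914038] [ 0.1    0.305  1.932 -0.002  0.902  0.875] [1.23573333e-03 9.21639602e-01 3.88043957e-01 8.96465462e-04]
```

View pics/grip2.png

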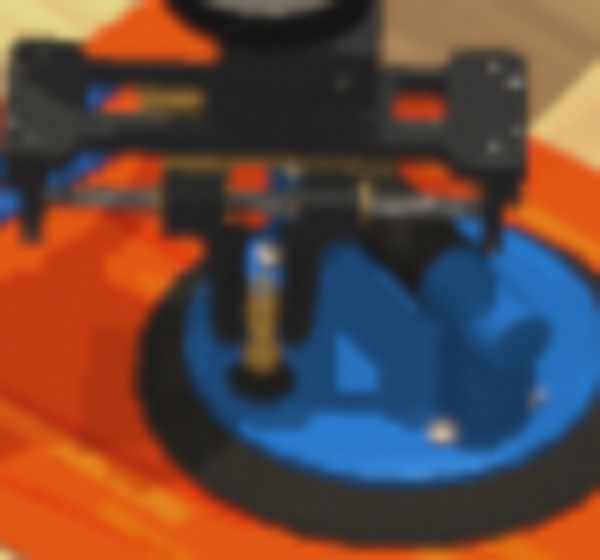

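The view along the gap shows the nut between the fingers at (262,300), with finger tips at y of about 340. The screw at (268,252) is on the handle behind. The side force of about 4 N says the valve's rest position is about 3 mm further in +x, so I'll release, shift and regrip.

>>> {"fn": "move_arm", "kwargs": {"steps": "0 0 0 0 0.014;0 0 0 0 0.020;0 0 0 0 0.022;0 0 0 0 0.022"}}

```text
t: 6.05
position: [590.9, 85.0, 47.4]
eef_rot: [-0.0, 0.923, 0.385, -0.001]
force: [-0.2, -0.2, -0.7]
gripper_width: 22.2
grasp_force: 0.0
```

>>> {"fn": "move_arm", "kwargs": {"steps": "0.001 0.001 0 0 0.022;0.001 0.001 0 0 0.022;0 0 0 0 0.022;0 0 0 0 0.018;0 0 0 0 0.014;0 0 0 0 0.01;0 0 0 0 0.006;0 0 0 0 0.004"}}

```text
t: 6.72
position: [594.9, 85.1, 48.2]
eef_rot: [-0.0, 0.922, 0.386, -0.0]
force: [-0.3, 0.9, -0.0]
gripper_width: 10.0
grasp_force: 30.0
```

```bash
python3 -c "
from rig import bot
o=bot.get_obs();print(o['ft_torque'],o['force'],o['position'],o['gripper_width'],o['grasp_force'])"
```

```text
[0.00036736 0.04289174 0.00757725] [-0.2929627   0.91110013 -0.01945152] [594.94397597  85.10272412  48.20167229] 10.000478333147532 30.00039830629248
```

>>> {"fn": "move_arm", "kwargs": {"steps": "0 0 -0.00015 -7 0.004;0 0 -0.00015 -7 0.004;0 0 -0.00015 -7 0.004;0 0 -0.00015 -7 0.004"}}

```text
t: 7.05
position: [595.2, 85.0, 48.8]
eef_rot: [0.0, 0.8, 0.6, 0.0]
force: [0.8, -0.4, -0.3]
gripper_width: 10.3
grasp_force: 30.0
```

```bash
python3 -c "
from rig import bot
o=bot.get_obs();print(o['ft_torque'],o['force'],o['position'],o['gripper_width'],o['grasp_force'])
for i in range(2): bot.camera('top');o=bot.get_obs();print(o['ft_torque'],o['force'])"
```

```text
[-0.07969734 -0.20181679 -0.0164372 ] [ 0.75425596 -0.44923631 -0.31451998] [595.22323971  85.00613408  48.83451366] 10.258468663790097 30.000103041529655
[-0.02811341 -0.11879293 -0.03626963] [-0.07404791 -0.63601616 -0.23261172]
[-0.11916599 -0.18341259 -0.01509173] [ 0.784856   -0.54446021 -0.44131569]
```

The moment of about -0.03 Nm fits the nut's drag, so I'll keep turning.

>>> {"fn": "move_arm", "kwargs": {"steps": "0 0 -0.00015 -7 0.004;0 0 -0.00015 -7 0.004;0 0 -0.00015 -7 0.004;0 0 -0.00016 -7 0.004;0 0 -0.00015 -7 0.004;0 0 -0.00015 -7 0.004;0 0 -0.00016 -7 0.004;0 0 -0.00015 -7 0.004"}}

```text
t: 7.82
position: [595.7, 85.2, 50.1]
eef_rot: [0.001, 0.426, 0.905, 0.0]
force: [1.3, 0.8, -2.0]
gripper_width: 10.3
grasp_force: 30.0
```

>>> {"fn": "move_arm", "kwargs": {"steps": "0 0 -0.00015 -7 0.004;0 0 -0.00015 -7 0.004;0 0 -0.00015 -7 0.004;0 0 -0.00016 -7 0.004;0 0 -0.00015 -7 0.004;0 0 -0.00015 -7 0.004"}}

```text
t: 8.32
position: [595.8, 85.5, 51.1]
eef_rot: [0.001, 0.074, 0.997, 0.0]
force: [1.8, 2.2, -1.0]
gripper_width: 10.4
grasp_force: 30.0
```

```bash
python3 -c "
from rig import bot
o=bot.get_obs();print(o['ft_torque'],o['force'],o['position'],o['gripper_width'],o['qpos'])"
```

```text
[ 0.3308801  -0.42943615 -0.02259389] [ 1.77436688  2.16924262 -0.96932437] [595.75196362  85.46091978  51.10238859] 10.385549299596544 [ 1.00750429e-01  3.06602310e-01  1.92485294e+00  7.70629560e-04
  9.08408197e-01 -1.32311542e+00]
```

>>> {"fn": "move_arm", "kwargs": {"steps": "0 0 -0.00015 -7 0.004;0 0 -0.00015 -7 0.004"}}

```text
t: 8.48
position: [595.7, 85.6, 51.4]
eef_rot: [0.001, -0.048, 0.999, 0.0]
force: [1.3, 0.9, -1.7]
gripper_width: 9.7
grasp_force: 30.0
```

```bash
python3 -c "
from rig import bot
o=bot.get_obs();print(o['ft_torque'],o['force'],o['position'],o['gripper_width'],o['qpos'][5])"
```

```text
[ 0.34697232 -0.42697523 -0.02824718] [ 1.25668581  0.8832994  -1.71508493] [595.67669658  85.57215012  51.36966731] 9.736511013448581 -1.5674535126926952
```

>>> {"fn": "move_arm", "kwargs": {"steps": "0 0 -0.00015 -7 0.004"}}

```text
t: 8.57
position: [595.6, 85.6, 51.5]
eef_rot: [0.001, -0.109, 0.994, 0.0]
force: [1.8, 2.0, -2.2]
gripper_width: 10.2
grasp_force: 30.0
```

```bash
python3 -c "
from rig import bot
o=bot.get_obs();print(o['ft_torque'],o['force'],o['position'],o['gripper_width'],o['qpos'][5])"
```

```text
[ 0.37689908 -0.43687002 -0.21831364] [ 1.78108432  2.04632275 -2.22173726] [595.62482351  85.58274778  51.4715239 ] 10.166161459095271 -1.6894794653067708
```

The moment jumped to -0.22 Nm, so the nut is at its stop. I'll hold, release, rise, shut the fingers and centre over the pin.

>>> {"fn": "move_arm", "kwargs": {"steps": "0 0 0 0 0.004;0 0 0 0 0.004;0 0 0 0 0.004;0 0 0 0 0.014;0 0 0 0 0.02;0 0 0 0 0.022;0 0 0 0 0.022;0 0 -0.003 0 0.022"}}

```text
t: 9.23
position: [594.2, 84.8, 53.8]
eef_rot: [-0.001, -0.108, 0.994, -0.0]
force: [-0.2, 0.1, -0.4]
gripper_width: 22.2
grasp_force: 0.0
```

>>> {"fn": "move_arm", "kwargs": {"steps": "-0.0003 0.0006 -0.01 0 0.022;0 0 -0.01 0 0.022;0 0 -0.01 0 0.022;0 0 -0.01 0 0.012;0 0 0 0 0.004;0 0 0 0 0;0 0 0 0 0;0 0 0 0 0"}}

```text
t: 9.9
position: [594.6, 85.7, 93.9]
eef_rot: [-0.001, -0.109, 0.994, 0.0]
force: [-0.0, 0.1, -0.9]
gripper_width: 0.5
grasp_force: 0.0
```

```bash
cat > avg.py <<'E'
from rig import bot
import numpy as np,sys
F=[];P=[]
for i in range(int(sys.argv[1])):
    bot.camera("top");o=bot.get_obs();F.append(o["force"]);P.append(o["position"])
print("t",o["t"],"F",np.mean(F,0).round(2),"sd",np.std(F,0).round(2),"P",np.mean(P,0).round(2),"w",o["gripper_width"])
E
python3 avg.py 8
python3 - <<'E'
from h import *
from rig import bot
c=bot.camera("scene")
x,y=(245,205)
cv2.imwrite("pics/above.png",cv2.resize(c["pixels"][y:y+70,x:x+75,::-1],None,fx=8,fy=8,interpolation=cv2.INTER_CUBIC))
E
```

```text
t 10.3 F [ 0.28 -0.37 -0.  ] sd [0.38 0.48 0.55] P [594.78  85.67  93.83] w 0.3194557058622125
```

View pics/above.png

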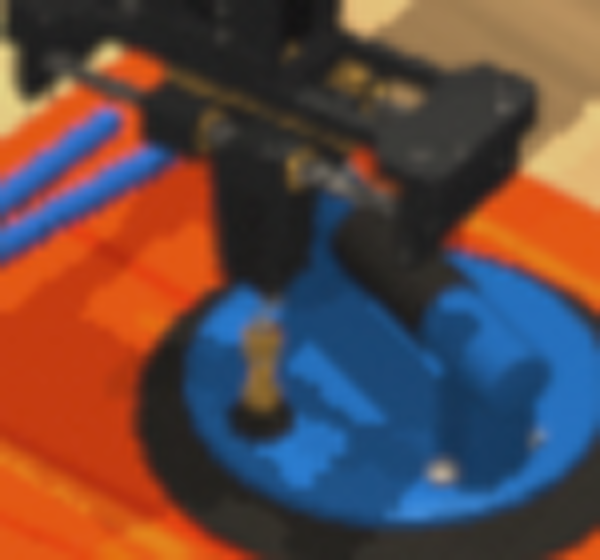

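The nut now sits high under the head, at (263,330), and the shut fingertips are above the pin. I'll descend in small steps.

>>> {"fn": "move_arm", "kwargs": {"steps": "0 0 0.004 0 0;0 0 0.004 0 0;0 0 0.004 0 0;0 0 0.003 0 0;0 0 0.001 0 0;0 0 0 0 0"}}

```text
t: 10.85
position: [594.7, 85.6, 77.7]
eef_rot: [-0.001, -0.109, 0.994, 0.0]
force: [-0.1, 0.2, 0.2]
gripper_width: 0.9
grasp_force: 0.0
```

```bash
python3 avg.py 4
```

```text
t 11.05 F [0.32 0.23 0.04] sd [0.38 0.39 0.42] P [595.19  85.71  78.36] w 0.5201768093185257
```

>>> {"fn": "move_arm", "kwargs": {"steps": "0 0 0.0005 0 0;0 0 0.0005 0 0;0 0 0 0 0"}}

```text
t: 11.3
position: [595.2, 85.7, 77.5]
eef_rot: [0.0, -0.109, 0.994, -0.0]
force: [-0.3, -0.6, -0.2]
gripper_width: 0.5
grasp_force: 0.0
```

```bash
python3 avg.py 3
```

```text
t 11.45 F [-0.22  0.21 -0.02] sd [0.18 0.04 0.11] P [595.18  85.7   77.43] w 0.45698836197137377
```

>>> {"fn": "move_arm", "kwargs": {"steps": "0 0 0.0005 0 0;0 0 0.0005 0 0;0 0 0 0 0"}}

```text
t: 11.7
position: [595.1, 85.7, 76.3]
eef_rot: [-0.0, -0.109, 0.994, 0.0]
force: [-0.3, 1.0, 0.5]
gripper_width: 0.6
grasp_force: 0.0
```

```bash
python3 avg.py 3
```

```text
t 11.85 F [ 0.03 -0.16  0.03] sd [0.16 0.18 0.16] P [595.11  85.71  76.33] w -0.09992885313486419
```

>>> {"fn": "move_arm", "kwargs": {"steps": "0 0 0.0005 0 0;0 0 0.0005 0 0;0 0 0 0 0"}}

```text
t: 12.1
position: [595.4, 85.7, 75.6]
eef_rot: [0.0, -0.109, 0.994, -0.0]
force: [-0.0, 0.1, 1.5]
gripper_width: 0.6
grasp_force: 0.7
```

```bash
python3 avg.py 3
```

```text
t 12.25 F [-0.28 -0.17  1.54] sd [0.47 0.31 0.76] P [595.35  85.73  75.61] w 0.23567863798786487
```

>>> {"fn": "move_arm", "kwargs": {"steps": "0 0 0.0005 0 0;0 0 0.0005 0 0;0 0 0 0 0"}}

```text
t: 12.5
position: [595.3, 85.7, 74.6]
eef_rot: [0.0, -0.109, 0.994, 0.0]
force: [0.1, 0.3, 2.1]
gripper_width: 0.4
grasp_force: 1.2
```

```bash
python3 avg.py 3
```

```text
t 12.65 F [-0.2  -0.62  2.31] sd [0.24 0.74 0.36] P [595.36  85.73  74.59] w 0.5920117321377105
```

>>> {"fn": "move_arm", "kwargs": {"steps": "0 0 0.0005 0 0;0 0 0 0 0"}}

```text
t: 12.82
position: [595.3, 85.7, 74.0]
eef_rot: [0.0, -0.109, 0.994, 0.0]
force: [-1.0, 1.4, 2.7]
gripper_width: 0.5
grasp_force: 1.5
```

```bash
python3 avg.py 3
```

```text
t 12.9667 F [-0.34 -0.07  2.91] sd [0.31 0.13 0.49] P [595.27  85.71  73.97] w 0.06709873901211776
```

Contact with the spring came at z of about 75.5. I'll continue in 0.3 mm steps.

>>> {"fn": "move_arm", "kwargs": {"steps": "0 0 0.0003 0 0;0 0 0 0 0"}}

```text
t: 13.13
position: [595.2, 85.7, 73.6]
eef_rot: [0.0, -0.109, 0.994, 0.0]
force: [-0.2, 0.2, 3.8]
gripper_width: 0.5
grasp_force: 1.6
```

>>> {"fn": "move_arm", "kwargs": {"steps": "0 0 0.0003 0 0;0 0 0 0 0"}}

```text
t: 13.3
position: [595.2, 85.7, 73.3]
eef_rot: [0.0, -0.109, 0.994, 0.0]
force: [0.4, 0.0, 3.9]
gripper_width: 0.5
grasp_force: 1.7
```

```bash
python3 avg.py 3
```

```text
t 13.45 F [ 0.09 -0.25  3.5 ] sd [0.16 0.3  0.19] P [595.23  85.71  73.33] w 0.007332365084707613
```

>>> {"fn": "move_arm", "kwargs": {"steps": "0 0 0.0003 0 0;0 0 0 0 0"}}

```text
t: 13.62
position: [595.2, 85.7, 73.1]
eef_rot: [0.0, -0.109, 0.994, 0.0]
force: [-0.1, 0.1, 4.1]
gripper_width: 0.2
grasp_force: 1.8
```

```bash
python3 avg.py 3
```

```text
t 13.7667 F [ 0.36 -0.17  2.99] sd [0.55 0.49 0.43] P [595.2   85.7   73.01] w 0.1993463034265283
```

>>> {"fn": "move_arm", "kwargs": {"steps": "0 0 0.0003 0 0;0 0 0 0 0"}}

```text
t: 13.93
position: [595.2, 85.7, 72.7]
eef_rot: [0.0, -0.109, 0.994, 0.0]
force: [-0.4, 0.0, 3.7]
gripper_width: 0.1
grasp_force: 1.9
```

```bash
python3 avg.py 3
```

```text
t 14.0833 F [0.17 0.3  3.84] sd [0.13 0.29 0.28] P [595.19  85.7   72.7 ] w 0.34335190040207525
```

>>> {"fn": "move_arm", "kwargs": {"steps": "0 0 0.0003 0 0;0 0 0 0 0"}}

```text
t: 14.25
position: [595.2, 85.7, 72.4]
eef_rot: [0.0, -0.109, 0.994, 0.0]
force: [-0.2, -0.4, 4.0]
gripper_width: 0.4
grasp_force: 2.0
```

```bash
python3 avg.py 3
```

```text
t 14.4 F [-0.05 -0.26  3.86] sd [0.58 0.25 0.54] P [595.19  85.71  72.41] w 0.41282315156621385
```

>>> {"fn": "move_arm", "kwargs": {"steps": "0 0 0.0003 0 0;0 0 0 0 0"}}

```text
t: 14.57
position: [595.2, 85.7, 72.1]
eef_rot: [0.0, -0.109, 0.994, -0.0]
force: [0.2, 0.5, 4.3]
gripper_width: 0.7
grasp_force: 2.1
```

```bash
python3 avg.py 2
```

```text
t 14.6667 F [-0.25 -0.64  3.44] sd [0.21 0.58 0.36] P [595.21  85.72  72.13] w 0.3734742897113664
```

>>> {"fn": "move_arm", "kwargs": {"steps": "0 0 0.0003 0 0;0 0 0 0 0"}}

```text
t: 14.83
position: [595.2, 85.7, 71.8]
eef_rot: [0.0, -0.109, 0.994, 0.0]
force: [-0.0, 0.0, 4.9]
gripper_width: 0.4
grasp_force: 2.2
```

```bash
python3 avg.py 3
```

```text
t 14.9833 F [-0.17 -0.47  4.7 ] sd [0.39 0.29 0.55] P [595.21  85.71  71.83] w 0.35402218148471987
```

>>> {"fn": "move_arm", "kwargs": {"steps": "0 0 0.0002 0 0;0 0 0 0 0"}}

```text
t: 15.15
position: [595.2, 85.7, 71.6]
eef_rot: [0.0, -0.109, 0.994, 0.0]
force: [0.3, 0.3, 4.4]
gripper_width: 0.6
grasp_force: 2.3
```

>>> {"fn": "move_arm", "kwargs": {"steps": "0 0 0.0002 0 0;0 0 0 0 0"}}

```text
t: 15.32
position: [595.2, 85.7, 71.4]
eef_rot: [0.0, -0.109, 0.994, 0.0]
force: [-0.3, 1.0, 4.4]
gripper_width: 0.6
grasp_force: 2.4
```

```bash
python3 avg.py 3
```

```text
t 15.4667 F [ 0.21 -0.31  4.65] sd [0.42 0.47 0.19] P [595.22  85.72  71.43] w 0.4158400900804462
```

>>> {"fn": "move_arm", "kwargs": {"steps": "0 0 0.0002 0 0;0 0 0 0 0"}}

```text
t: 15.63
position: [595.2, 85.7, 71.2]
eef_rot: [0.0, -0.109, 0.994, -0.0]
force: [-0.3, -0.7, 5.3]
gripper_width: 0.4
grasp_force: 2.4
```

```bash
python3 avg.py 2
```

```text
t 15.7333 F [ 0.21 -0.03  4.8 ] sd [0.23 0.05 0.52] P [595.21  85.74  71.24] w 0.3182753958093226
```

>>> {"fn": "move_arm", "kwargs": {"steps": "0 0 0.0001 0 0;0 0 0 0 0"}}

```text
t: 15.9
position: [595.3, 85.7, 71.2]
eef_rot: [0.0, -0.109, 0.994, 0.0]
force: [1.2, -0.7, 5.3]
gripper_width: 0.4
grasp_force: 2.6
```

```bash
python3 avg.py 3
```

```text
t 16.05 F [ 0.54 -0.3   4.89] sd [0.41 0.1  0.21] P [595.26  85.72  71.21] w 0.5711294136384383
```

>>> {"fn": "move_arm", "kwargs": {"steps": "0 0 0.0001 0 0;0 0 0 0 0"}}

```text
t: 16.22
position: [595.3, 85.7, 71.2]
eef_rot: [0.0, -0.109, 0.994, -0.0]
force: [-0.1, -0.3, 4.7]
gripper_width: 0.4
grasp_force: 2.8
```

>>> {"fn": "move_arm", "kwargs": {"steps": "0 0 0.0001 0 0;0 0 0 0 0"}}

```text
t: 16.38
position: [595.4, 85.7, 71.2]
eef_rot: [0.0, -0.109, 0.994, -0.0]
force: [-0.3, -0.0, 5.9]
gripper_width: 0.3
grasp_force: 2.9
```

```bash
python3 avg.py 3
```

```text
t 16.5333 F [0.05 0.5  5.61] sd [0.62 0.47 0.09] P [595.35  85.73  71.16] w 0.8636535872476924
```

The seat is felt at z of about 71.2: position stalls while force grows about 0.35 N per 0.1 mm commanded. I'll raise the force.

>>> {"fn": "move_arm", "kwargs": {"steps": "0 0 0.0003 0 0;0 0 0.0003 0 0;0 0 0 0 0"}}

```text
t: 16.78
position: [595.7, 85.8, 71.0]
eef_rot: [0.001, -0.109, 0.994, -0.0]
force: [0.3, -0.6, 7.8]
gripper_width: 0.1
grasp_force: 3.7
```

```bash
python3 avg.py 3
```

```text
t 16.9333 F [-0.56 -0.27  7.76] sd [0.51 0.43 0.4 ] P [595.67  85.76  70.97] w 0.4180333977904749
```

>>> {"fn": "move_arm", "kwargs": {"steps": "0 0 0.0003 0 0;0 0 0.0003 0 0;0 0 0 0 0"}}

```text
t: 17.18
position: [596.0, 85.8, 70.8]
eef_rot: [0.001, -0.109, 0.994, 0.0]
force: [-1.3, -0.5, 9.2]
gripper_width: 0.4
grasp_force: 4.5
```

```bash
python3 avg.py 3
```

```text
t 17.3333 F [-0.68  0.03  8.81] sd [0.59 0.32 0.51] P [595.95  85.81  70.8 ] w 0.11713563696882646
```

>>> {"fn": "move_arm", "kwargs": {"steps": "0.0003 0 0.0004 0 0;0.0003 0 0.0004 0 0;0.0002 0 0.0004 0 0;0 0 0 0 0"}}

```text
t: 17.67
position: [596.0, 85.7, 70.5]
eef_rot: [0.002, -0.109, 0.994, -0.0]
force: [-1.3, 0.1, 12.7]
gripper_width: 0.4
grasp_force: 5.9
```

```bash
python3 avg.py 3
```

```text
t 17.8167 F [-0.72 -0.16 11.69] sd [0.31 0.46 0.72] P [595.99  85.74  70.5 ] w 0.5323532444757235
```

>>> {"fn": "move_arm", "kwargs": {"steps": "0.0002 0 0.0004 0 0;0.0002 0 0.0004 0 0;0 0 0 0 0;0 0 0 0 0"}}

```text
t: 18.15
position: [596.1, 85.7, 70.3]
eef_rot: [0.002, -0.109, 0.994, 0.0]
force: [-1.1, 0.2, 13.2]
gripper_width: 0.6
grasp_force: 6.9
```

```bash
python3 avg.py 4
```

```text
t 18.35 F [-1.13 -0.07 14.23] sd [0.64 0.46 0.51] P [596.13  85.71  70.3 ] w 0.35665732550219215
```

>>> {"fn": "move_arm", "kwargs": {"steps": "0 0 0 0 0;0 0 0 0 0;0 0 0 0 0;0 0 0 0 0;0 0 0 0 0;0 0 0 0 0;0 0 0 0 0;0 0 0 0 0"}}

```text
t: 19.02
position: [596.1, 85.7, 70.3]
eef_rot: [0.002, -0.109, 0.994, 0.0]
force: [-0.6, 0.3, 13.7]
gripper_width: 0.4
grasp_force: 6.9
```

>>> {"fn": "move_arm", "kwargs": {"steps": "0 0 0 0 0;0 0 0 0 0;0 0 0 0 0;0 0 0 0 0;0 0 0 0 0;0 0 0 0 0;0 0 0 0 0;0 0 0 0 0"}}

```text
t: 19.68
position: [596.1, 85.7, 70.3]
eef_rot: [0.002, -0.109, 0.994, 0.0]
force: [-1.0, 0.5, 13.8]
gripper_width: 0.5
grasp_force: 6.9
```

```bash
python3 avg.py 12
```

```text
t 20.2833 F [-0.83  0.09 13.85] sd [0.39 0.45 0.36] P [596.12  85.71  70.29] w 0.2778755854514099
```

About 13.9 N was held for over 2 s. I'll let the pin up gently and withdraw.

>>> {"fn": "move_arm", "kwargs": {"steps": "0 0 -0.0015 0 0;0 0 -0.0015 0 0;0 0 -0.0015 0 0;0 0 -0.0015 0 0;0 0 -0.0015 0 0;0 0 -0.003 0 0;0 0 -0.01 0 0;0 0 -0.02 0 0"}}

```text
t: 20.95
position: [590.6, 85.1, 105.2]
eef_rot: [-0.004, -0.109, 0.994, 0.0]
force: [0.0, -0.3, -0.5]
gripper_width: 0.8
grasp_force: 0.0
```

>>> {"fn": "move_arm", "kwargs": {"steps": "0 0 -0.03 0 0;0 0 -0.03 0 0;0 0 -0.03 0 0;0 0 -0.03 0 0;0 0 0 0 0;0 0 0 0 0"}}

```text
t: 21.45
position: [595.0, 85.6, 230.9]
eef_rot: [0.002, -0.109, 0.994, -0.0]
force: [0.1, 0.5, -0.5]
gripper_width: 0.3
grasp_force: 0.0
```

Run:
```python
from h import *
from rig import bot
c=bot.camera("scene");print(bot.get_obs()["force"],bot.get_obs()["position"])
x,y=(245,205)
cv2.imwrite("pics/end.png",cv2.resize(c["pixels"][y:y+70,x:x+75,::-1],None,fx=8,fy=8,interpolation=cv2.INTER_CUBIC))
```

```text
[-0.81803699 -0.01799949 -0.55589467] [593.69898361  85.39177905 228.51581976]
```

View pics/end.png

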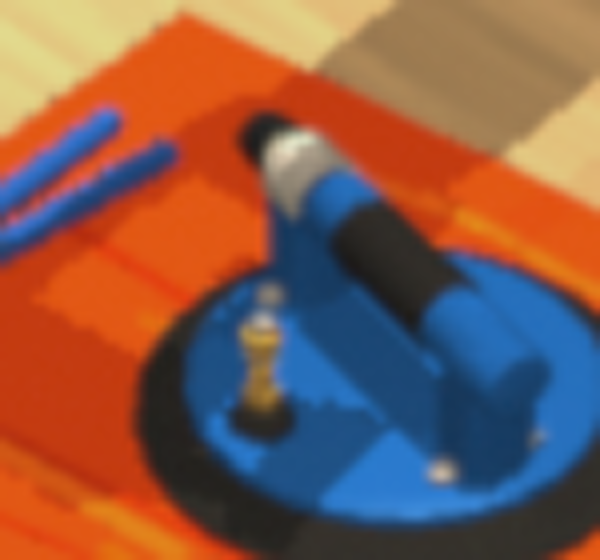

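The valve at (262,370) stands upright with the nut up at (262,332), just under the pin head at (263,318). The hand is clear of everything.

```bash
python3 -c "
from rig import bot
print(bot.finish_job())"
```

```text
the job is handed in; nothing more can be done
None
```

I handed the job in, though no verdict came back: the nut was unscrewed to its stop, the pin was held on its seat at about 14 N for about two seconds and let up, and the hand is clear.

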